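Stack the star-biscuit tree on the cake board

TASK

Build the biscuit tree on the round silver cake board: pick the four star-shaped biscuits out from among the other things on the baking parchment and stack them on the board one at a time, the largest first and then always the next smaller. Each star lies flat, icing up, in the middle of the board or of the star below it. Leave the other biscuits, the piping nozzle and the sugar pot where they are.

Things in the scene. Friction and masses are not known exactly. Their poses are not given: they have to be found in the camera images.
- star_large: The largest star biscuit, flat, cream icing up: six-pointed, 80 mm point to point, 14 mm thick, loose, about 30 g. Origin: centre of its underside; z up; x runs through a point, y through a notch between two points (6-fold). Facing notches are 50 mm apart at the bottom; 22 mm wide finger pads closing along y (or 60 degrees from it) stop at about 59 mm.
- star_medium: The second largest star biscuit, flat, cream icing up: six-pointed, 67 mm point to point, 14 mm thick, loose, about 22 g. Origin: centre of its underside; z up; x runs through a point, y through a notch between two points (6-fold). Facing notches are 42 mm apart at the bottom; 22 mm wide finger pads closing along y (or 60 degrees from it) stop at about 52 mm.
- star_small: The third largest star biscuit, flat, cream icing up: six-pointed, 54 mm point to point, 14 mm thick, loose, about 15 g. Origin: centre of its underside; z up; x runs through a point, y through a notch between two points (6-fold). Facing notches are 35 mm apart at the bottom; 22 mm wide finger pads closing along y (or 60 degrees from it) stop at about 45 mm.
- star_tiny: The smallest star biscuit, flat, cream icing up: six-pointed, 41 mm point to point, 14 mm thick, loose, about 10 g. Origin: centre of its underside; z up; x runs through a point, y through a notch between two points (6-fold). Facing notches are 27 mm apart at the bottom; 22 mm wide finger pads closing along y (or 60 degrees from it) stop at about 35 mm.
- board: Round silver cake board, 140 mm across, 10 mm thick, fixed on its non-slip mat left or right of the parchment. Origin: centre of its underside. On the parchment's other side stands a fixed white tray with a yellow rim, 171 x 124 mm, 34 mm high; no other fixed thing within 0.1 m of the parchment is taller.
- heart: Heart-shaped biscuit with dark red icing, about 60 mm, 12 mm thick, loose, lying among the stars; to be left alone. Origin: near its centre, underside.
- round_biscuit: Round iced biscuit, 56 mm across, 12 mm thick, loose, lying among the stars; to be left alone. Origin: centre of its underside.
- finger_biscuit: Oblong iced biscuit, 72 x 26 mm, 12 mm thick, loose, lying among the stars; to be left alone. Origin: centre of its underside; x along its length.
- nozzle: Steel piping nozzle, a cone standing on its wide end, 25 mm across, 36 mm high, loose, among the biscuits; to be left alone. Origin: centre of its underside.
- sugar_pot: Small round glass pot of sugar pearls with a steel lid, 45 mm across, 44 mm high, loose, among the biscuits; to be left alone. Origin: centre of its underside.
Things that resemble listed ones, but are neither listed nor needed, are in the scene too. Leave any green look-alike of the star_large alone.

How it is judged:
By the outcome, as a careful person would: the job done as asked, in the order asked, and still so for the second after the job is handed in, with the robot touching nothing.
It also fails if it takes over 99 s, if anything falls off the work surface, if the arm or the gripper's body presses on something with over 40 N, if the wrist force passes 120 N, or if a joint passes its speed limit or range.

ROBOT

A 6-joint arm with a two-finger parallel gripper is mounted at the origin on the work surface. World frame = base frame: x ahead of the robot, y to its left, z up, the work surface at z = 0. Lengths are in mm, angles in rad, forces in N, time in s.
With the tool pointing down it reaches from about 300 to 825 mm from the base axis. Payload 5.4 kg.
Tool frame: the origin (TCP) lies at the very end of the fingers, on their centre line; the grasp point (between the pads) lies tcp_to_grasp behind it (tcp_to_grasp is the distance from the TCP to the grasp point, in mm); z points along the fingers, y is the line along which they close (so a half turn about z gives the same grasp; the last joint's range is limited). The gripper opens to 92 mm and grips with 3 to 60 N. Pads are 20 mm wide; open, the fingers measure 128 mm over their backs; the gripper's body (75 mm by 189 mm) begins 69 mm behind the grasp point.
Start: joints at [0.947, 0.158, 1.597, -0, 1.386, -0.21], TCP at [231.21, 526.448, 214.601] pointing down, gripper open.
Joint ranges: [-2.91, 2.91], [-0.94, 2.29], [0.18, 2.7], [-1.29, 4.43], [0.17, 2.64], [-3, 3]. Speed limits (rad/s): [2.57, 2.57, 3.14, 3.14, 3.14, 3.14].

INTERFACE

Orientations are given as a unit quaternion [w, x, y, z].
In Python, from bench import move_ptp, move_l, goto_joints, gripper_to, pause, ik, read_camera, get_calibration, PlanningError, job_done, current_clock, current_q, current_joint_velocities, current_joint_torque, current_eef_pos, current_tool_rot, current_ft_force, current_wrist_torque, current_gripper_width, current_gripper_force, tcp_to_grasp gives the robot as it stands. The module is installed in compiled form; this text tells all that it offers. Calls block until the motion is done:
- move_ptp(position, orientation): joint-space move of the TCP to a pose.
- move_l(position, rot=None, speed=150): straight line of the TCP; rot=None keeps the orientation; speed is the mean speed in mm/s.
- goto_joints(angles): joint-space move.
- gripper_to(opening, force=None): finger opening in mm; force is the grip in N (None keeps the last); returns when the fingers have stopped.
- pause(seconds).
- ik(position, orientation): joint angles nearest the present ones, or None.
- read_camera(name): name is "side" or "top" or "wrist"; returns (picture, depth): 420x560x3 uint8, red, green, blue; 420x560 float32, mm along the optical axis (not along the pixel's ray), 0 where there is no reading.
- get_calibration(name): a dict with "fov_y" (degrees; the focal length in pixels is half the picture's height over the tangent of half this angle, whatever the lens; pixels are square), "cx", "cy" (the principal point, pixels), "xyz" and "rotation" of the camera in the world. Camera axes: x right, y down, z forward; pixel columns grow to the right and rows downward; lengths in mm; the calibration is good to about 2 mm. A picture is of the moment at which its call begins: read the wrist's pose just before it. get_calibration takes no time and is no camera call; for the wrist camera it gives the pose at the moment of the call.
A pose or a line that the arm cannot do raises PlanningError and nothing moves.
- job_done(): hands the job in; it is judged then, once.
Readings, each from a call of its own:
- current_clock(): time.
- current_q(): joint angles.
- current_joint_velocities(): joint speeds.
- current_joint_torque(): joint torques, N m.
- current_eef_pos(): TCP position.
- current_tool_rot(): TCP orientation.
- current_ft_force(): force on the tool from outside, world axes, zero at the start.
- current_wrist_torque(): the same for the moment, N m.
- current_gripper_width(): finger opening in mm.
- current_gripper_force(): force on a finger pad.
Only numpy, scipy, OpenCV 4.12 (cv2) and the standard library are available. Lean on these libraries where they do the work, as an engineer would, in place of code of your own. Each camera call takes 0.05 s, during which the arm holds its last target. There are 200 camera calls.

## Working session

There is one attempt and no reset: what is moved stays moved. The work goes in short steps, each a Python script; the robot and the scene stay as the last script left them, time stands still between calls to the robot, and variables do not carry over. Pictures are saved under pics/ and viewed, at most 14 in all, crops included, and the job is handed in when it is done.

```bash
mkdir -p pics; python3 - <<'E'
from bench import *
import cv2,numpy as np
for n in("top","side"):
    im,d=read_camera(n); cv2.imwrite(f"pics/{n}0.png",cv2.cvtColor(im,cv2.COLOR_RGB2BGR)); np.savez(f"{n}0.npz",im=im,d=d)
    print(n,get_calibration(n))
print(tcp_to_grasp if not callable(tcp_to_grasp) else tcp_to_grasp(),current_tool_rot(),current_clock())
E
```

```text
top {'fov_y': 50.94675281129559, 'cx': 280.40580564517154, 'cy': 205.2607072777936, 'xyz': array([470.99589354,   8.81750539, 963.10237713]), 'rotation': array([-0.03864834,  0.71488026, -0.6968828 ,  0.04250745])}
side {'fov_y': 54.675861286273545, 'cx': 276.2764202264022, 'cy': 208.94651589228144, 'xyz': array([314.27273254, 558.45304939, 534.33559593]), 'rotation': array([ 0.09664294, -0.17985338,  0.88032129, -0.42819076])}
18.700000000000003 [-3.40272539e-04  2.05414197e-01  9.78674759e-01 -7.79809739e-04] 0.1
```

View pics/top0.png

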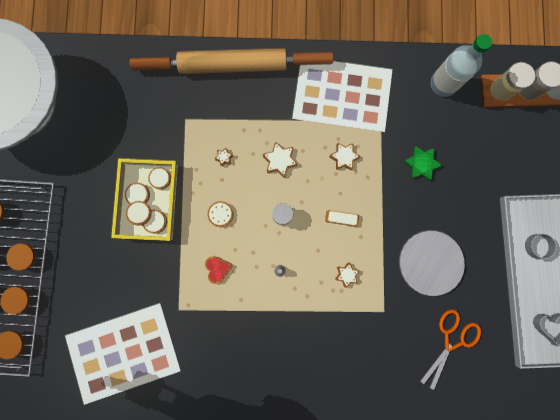

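View pics/side0.png

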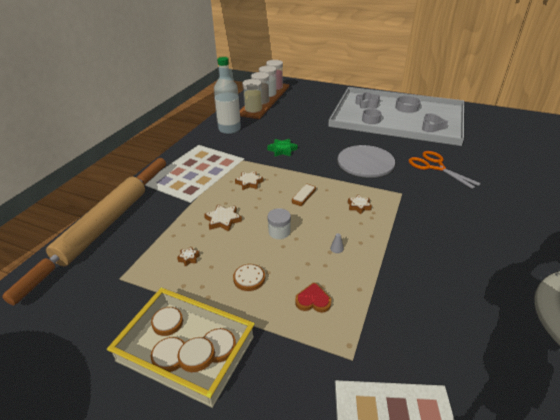

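Top view: large star (280,158), medium (345,155), small (347,274), tiny (223,156), board (432,263), green look-alike (423,163), tray (145,200). The side view agrees: large (223,216), medium (249,180), small (360,203), tiny (188,256), board (366,160).

```bash
cat > h.py <<'E'
import numpy as np,cv2
from scipy.spatial.transform import Rotation as R
def rot(q): return R.from_quat(np.roll(q,-1)).as_matrix()
def ray(c,uv,h=420):
    f=h/2/np.tan(np.radians(c["fov_y"]/2))
    uv=np.atleast_2d(np.asarray(uv,float))
    d=np.c_[(uv[:,0]-c["cx"])/f,(uv[:,1]-c["cy"])/f,np.ones(len(uv))]
    return np.array(c["xyz"]),d@rot(c["rotation"]).T
def onz(c,uv,z):
    o,d=ray(c,uv); return o+d*((z-o[2])/d[:,2])[:,None]
def tri(c1,uv1,c2,uv2):
    o1,d1=ray(c1,uv1);o2,d2=ray(c2,uv2);d1=d1[0];d2=d2[0]
    s=np.linalg.lstsq(np.c_[d1,-d2],o2-o1,rcond=None)[0]
    a=o1+s[0]*d1;b=o2+s[1]*d2
    return (a+b)/2,np.linalg.norm(a-b)
def icing(im):
    h=cv2.cvtColor(im,cv2.COLOR_RGB2HSV)
    return ((h[...,2]>185)&(h[...,1]<60)).astype(np.uint8)
def blob(mask,uv,r=30):
    "connected component nearest uv: contour, centroid, area"
    cs,_=cv2.findContours(mask,cv2.RETR_EXTERNAL,cv2.CHAIN_APPROX_NONE)
    cs=[c for c in cs if cv2.contourArea(c)>15]
    def cen(c): m=cv2.moments(c); return np.array([m["m10"],m["m01"]])/m["m00"]
    c=min(cs,key=lambda c:np.linalg.norm(cen(c)-uv))
    return c[:,0].astype(float),cen(c),cv2.contourArea(c)
def phase6(p,c):
    "direction of points of a 6-fold outline (rad, mod 60 deg)"
    v=p-c; s=np.roll(p,-1,0)-np.roll(p,1,0); w=np.hypot(*s.T)
    r=np.hypot(*v.T); t=np.arctan2(v[:,1],v[:,0])
    return np.angle(np.sum(w*(r-np.sum(w*r)/w.sum())*np.exp(6j*t)))/6
E
python3 - <<'E'
from h import *
from bench import *
T=np.load("top0.npz");S=np.load("side0.npz");ct=get_calibration("top");cs=get_calibration("side")
for n,a,b in(("large",(280,158),(223,216)),("medium",(345,155),(249,180)),("small",(347,274),(360,203)),("tiny",(223,156),(188,256))):
    print(n,"hsv",cv2.cvtColor(T["im"],cv2.COLOR_RGB2HSV)[a[1],a[0]])
    p,c,A=blob(icing(T["im"]),a);_,c2,A2=blob(icing(S["im"]),b)
    X,g=tri(ct,c,cs,c2); P=onz(ct,p,X[2])
    print(c.round(1),A,c2.round(1),A2,X.round(1),"gap",g.round(1),"size",(2*np.linalg.norm(P-onz(ct,c,X[2]),axis=1).max()).round(1),"ph",np.degrees(phase6(P[:,:2],onz(ct,c,X[2])[0,:2])).round(1))
def silver(im,uv):
    h=cv2.cvtColor(im,cv2.COLOR_RGB2HSV); print(h[uv[1],uv[0]])
    m=((h[...,1]<40)&(h[...,2]>90)).astype(np.uint8); return blob(m,uv)
p,c,A=silver(T["im"],(432,263));_,c2,A2=silver(S["im"],(366,160))
X,g=tri(ct,c,cs,c2);print("board",c,A,c2,A2,X.round(1),g, 2*np.linalg.norm(onz(ct,p,X[2])-onz(ct,c,X[2]),axis=1).mean())
for n,uv in(("heart",(217,269)),("round",(220,214)),("finger",(342,218)),("nozzle",(280,271)),("pot",(283,213)),("tray",(145,200)),("parch",(260,250))): print(n,onz(ct,uv,10).round(0))
E
```

```text
large hsv [ 43  16 225]
[279.4 158.8] 420.5 [222.2 214.5] 244.0 [683.1  10.   15.2] gap 0.6 size 67.9 ph 15.3
medium hsv [ 41  16 225]
[344.8 155.5] 281.0 [248.6 177.5] 97.5 [ 694.3 -133.3   15.1] gap 0.8 size 55.1 ph 29.4
small hsv [ 42  20 226]
[347.5 274.8] 185.5 [359.5 200.8] 70.5 [ 435.4 -141.3   15.7] gap 0.6 size 42.6 ph -8.4
tiny hsv [ 43  14 225]
[223.  156.1] 79.5 [187.6 253. ] 33.0 [685.6 133.5  15.4] gap 0.5 size 28.6 ph -13.7
[125   9 171]
[105   4 139]
board [431.54501068 262.70247177] 3277.0 [365.7077559  160.50911743] 1371.0 [ 465.5 -324.3    5.5] 0.7755330577729711 139.094974154905
heart [[440. 137.  10.]]
round [[559. 136.  10.]]
finger [[ 557. -129.   10.]]
nozzle [[439.   2.  10.]]
pot [[564.  -1.  10.]]
tray [[585. 300.  10.]]
parch [[483.  46.  10.]]
```

```bash
cat >> h.py <<'E'
from bench import *
def down(a): # tool x toward world angle a (deg), pointing down; closes across it
    q=np.radians(a)/2; return [0,np.cos(q),np.sin(q),0]
def yaw(ph,x,y): # pick among ph+60k nearest comfortable wrist
    b=90+np.degrees(np.arctan2(y,x)); return ph+60*np.round((b-ph)/60)
def look(name):
    c=get_calibration("wrist"); im,d=read_camera("wrist")
    cv2.imwrite(f"pics/{name}.png",cv2.cvtColor(im,cv2.COLOR_RGB2BGR)); np.savez(name+".npz",im=im,d=d,**c)
    return c,im,d
E
python3 - <<'E'
from h import *
t=current_clock()
move_ptp([465,-324,260],down(90-35));c,im,d=look("wb"); print(c,current_eef_pos(),current_clock()-t)
move_ptp([683,10,220],down(yaw(15.3,683,10)));c,im,d=look("wl"); print(c,current_eef_pos(),current_clock()-t,np.round(current_q(),2))
E
python3 -c "
import cv2,numpy as np
cv2.imwrite('pics/w0.png',cv2.resize(np.hstack([cv2.imread('pics/wb.png'),cv2.imread('pics/wl.png')]),(800,300)))"
```

```text
{'fov_y': 64.87186918790864, 'cx': 279.17115612079186, 'cy': 211.56859539729217, 'xyz': array([ 506.846983  , -263.33058524,  430.97567743]), 'rotation': array([ 0.12424197,  0.94581765, -0.29737965, -0.03947454])} [ 465.34487619 -323.42178018  259.98366852] 3.1416999999999997
{'fov_y': 64.87186918790864, 'cx': 279.17115612079186, 'cy': 211.56859539729217, 'xyz': array([701.31528514,  79.51479906, 391.27684562]), 'rotation': array([ 0.12947558,  0.98321654, -0.127428  , -0.01683484])} [682.985532     8.44919339 220.40237762] 4.675000000000001 [-0.16  0.43  1.25 -0.    1.46  0.09]
```

View pics/w0.png

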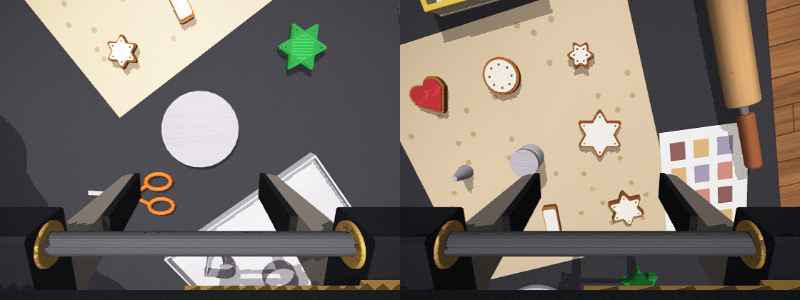

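Left half (board view): board at about (200,129) of the half-scale picture, clear of the fingers. Right half: all four stars visible – large (200,134), tiny (181,54), medium (226,208) – between/near the fingers; nothing blocks the large one.

```bash
cat >> h.py <<'E'
def star(c,im,X,z=14.8):
    "measure star near world X in a picture: centre and phase on plane z"
    f=210/np.tan(np.radians(c["fov_y"]/2)); v=rot(c["rotation"]).T@(np.array(X)-c["xyz"])
    uv=np.array([c["cx"],c["cy"]])+f*v[:2]/v[2]
    h=cv2.cvtColor(im,cv2.COLOR_RGB2HSV)
    p,cc,A=blob(((h[...,2]>170)&(h[...,1]<45)).astype(np.uint8),uv)
    P=onz(c,p,z)[:,:2]; m=cv2.moments(((P-P.mean(0))*100).astype(np.float32)[:,None]); C=np.array([m["m10"],m["m01"]])/m["m00"]/100+P.mean(0)
    return C,np.degrees(phase6(P,C)),2*np.hypot(*(P-C).T).max(),cc
E
python3 - <<'E'
from h import *
ct=get_calibration("top");T=np.load("top0.npz")["im"]
w=dict(np.load("wl.npz"));b=dict(np.load("wb.npz"))
for n,X in dict(large=(683,10,15),medium=(694,-133,15),small=(435,-141,15),tiny=(685,133,15)).items():
    u=star(ct,T,X)[3]
    for k,c in (("wl",w),("wb",b)):
        try:
            C,ph,s,cc=star(c,c["im"],X); Y,g=tri(c,cc,ct,u)
            if np.hypot(*(C-X[:2]))<15: print(n,k,C.round(1),"ph",ph.round(1),"size",s.round(1),"tri",Y.round(1),g.round(1))
        except Exception as e: print(n,k,e)
h=cv2.cvtColor(b["im"],cv2.COLOR_RGB2HSV);m=((h[...,1]<40)&(h[...,2]>120)).astype(np.uint8)
p,cc,A=blob(m,(280,180)); P=onz(b,p,10)[:,:2];(x,y),r=cv2.minEnclosingCircle(P.astype(np.float32))
Y,g=tri(b,cc,ct,(431.5,262.7));print("board",cc,x,y,r,P.mean(0),"tri",Y.round(1),g)
E
```

```text
large wl [682.9   9. ] ph 15.3 size 69.4 tri [682.9   9.3  13.5] 0.1
medium wl [ 694.2 -133.6] ph 29.5 size 56.0 tri [ 694.  -133.5   14.1] 0.7
tiny wl [685.8 133.2] ph -14.3 size 30.3 tri [685.8 133.4  13.5] 0.2
board [279.56552786 180.27917501] 464.60833740234375 -324.1358947753906 70.10612487792969 [ 465.38468849 -322.93170297] tri [ 465.9 -321.6   12.3] 1.5439863658367081
```

```bash
cat >> h.py <<'E'
B=np.array([465.2,-323.5])
def pick(C,ph,w,z=4,f=12):
    a=yaw(ph,*C); 
    move_ptp([*C,80],down(a)); gripper_to(w); move_l([*C,z],speed=120)
    gripper_to(0,f); print("grip",current_gripper_width(),current_gripper_force(),current_ft_force())
    move_l([*C,110],speed=150); pause(.1); print("lift",current_gripper_width(),current_eef_pos(),current_clock())
def place(C,z,w,off=(0,0)):
    move_ptp([*C,z+50],down(55)); move_l([*C,z],speed=70); pause(.2)
    e=current_eef_pos(); print("at",e,current_ft_force()); gripper_to(w); move_l([*C,z+60],speed=150)
E
python3 - <<'E'
from h import *
pick([682.9,9.1],15.3,85)
move_ptp([*B,150],down(55)); c,im,d=look("held"); print(current_clock(),current_gripper_width())
E
```

```text
grip 60.35700052319353 10.251350551843643 [0.55710444 0.6068109  2.33265753]
lift 60.43047727193431 [681.70851361   9.26024937 108.02833969] 7.95
9.4833 60.79620584464962
```

View pics/held.png

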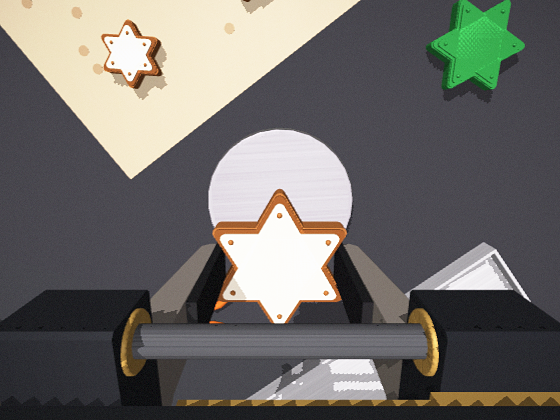

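The large star (icing centre about (280,258)) sits squarely between the fingers, icing up; its bottom tip just reaches the bar.

```bash
python3 - <<'E'
from h import *
w=dict(np.load("held.npz")); e=current_eef_pos(); print(e)
C,ph,s,cc=star(w,w["im"],(e[0],e[1],e[2]+10),e[2]+10); print(C,ph,s,"off",C-e[:2])
off=C-e[:2]
if np.hypot(*off)<5:
    place(B-off,10+5,75)
    move_ptp([465,-324,260],down(55)); c,im,d=look("p1"); C,ph,s,cc=star(c,im,(*B,24),24); print("placed",C,ph,s)
    print("small",star(c,im,(435.4,-141.3,15))[:3],current_clock())
E
```

```text
[ 465.92795661 -322.68442376  149.85374424]
[ 465.06470943 -322.97866403] -4.982375246444407 69.8992200998455 off [-0.86324718 -0.29424027]
at [ 466.16088295 -323.25005918   15.04080634] [ 0.22511938  0.90387825 -0.81897848]
placed [ 466.20751588 -322.03570759] 4.183020634696783 135.08659716432072
small (array([ 466.32827336, -152.60155886]), np.float64(-19.67460368347041), np.float64(428.75250250159866)) 12.7667
```

View pics/p1.png

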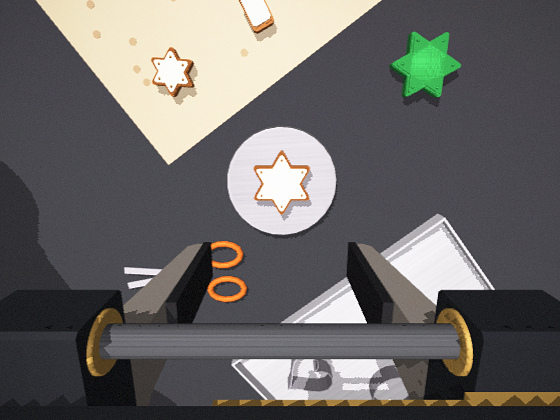

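The large star lies at (282,183) on the board (centre about (282,181)); the small star is at (172,71). The mask needs a tighter threshold against the silver and bright parchment.

```bash
sed -i 's/cv2.RETR_EXTERNAL/cv2.RETR_LIST/; s/def star(c,im,X,z=14.8):/def star(c,im,X,z=14.8,V=170,S=45):/; s/(h\[...,2\]>170)&(h\[...,1\]<45)/(h[...,2]>V)\&(h[...,1]<S)/' h.py; python3 - <<'E'
from h import *
w=dict(np.load("p1.npz")); h=cv2.cvtColor(w["im"],cv2.COLOR_RGB2HSV)
for n,u in dict(star=(282,183),board=(260,215),small=(172,72),parch=(200,100)).items(): print(n,h[u[1]-3:u[1]+4,u[0]-3:u[0]+4].reshape(-1,3).mean(0).round())
for V,S in((235,30),(225,35),(245,25)):
    print(V,S,star(w,w["im"],(*B,24),24,V,S)[:3],star(w,w["im"],(435.4,-141.3,15),14.8,V,S)[:3])
b=h; m=((h[...,1]<60)&(h[...,2]>120)).astype(np.uint8); cs,_=cv2.findContours(m,cv2.RETR_EXTERNAL,2)
k=[c for c in cs if cv2.pointPolygonTest(c,(260.,215.),False)>0][0]; print("board",cv2.minEnclosingCircle(onz(w,k[:,0],10)[:,:2].astype(np.float32)))
E
```

```text
star [ 13.   1. 254.]
board [144.   7. 233.]
small [ 28.   2. 253.]
parch [ 21.  34. 248.]
235 30 (array([ 465.43417089, -323.12033879]), np.float64(-5.090889238622641), np.float64(69.52127900955762)) (array([ 434.64778881, -141.9418975 ]), np.float64(-7.946838866684771), np.float64(43.577590848376296))
225 35 (array([ 465.43947973, -323.10478477]), np.float64(-5.072615502938364), np.float64(69.49704509395221)) (array([ 434.64040546, -141.99995362]), np.float64(-7.904708492374728), np.float64(43.68032941444489))
245 25 (array([ 465.42833729, -323.12856203]), np.float64(-5.01990144426405), np.float64(69.53166711009543)) (array([ 434.58992119, -141.90068022]), np.float64(-8.226810827406359), np.float64(43.55901746987861))
board ((464.71142578125, -323.9988098144531), 70.13743591308594)
```

```bash
cat >> h.py <<'E'
def cycle(name,P,ph,w,sup):
    pick(P,ph,w); g=current_gripper_width()
    move_ptp([*T0,sup+90],down(55)); pause(.15); e=current_eef_pos(); c,im,d=look("h_"+name)
    C,p,s,_=star(c,im,(e[0],e[1],e[2]+10),e[2]+10,235,30); off=C-e[:2]; print("held off",off.round(2),"ph",p.round(1),"size",s.round(1),g)
    if np.hypot(*off)>5: print("STOP"); return False
    place(T0-off,sup+5,min(w,g+16))
    move_ptp([465,-324,260],down(55)); pause(.15); c,im,d=look("p_"+name); C,p,s,_=star(c,im,(*B,sup+14),sup+14,235,30); print("PLACED",C.round(1),p.round(1),s.round(1),current_clock())
    return np.hypot(*(C-T0))<4
T0=np.array([465.3,-323.2])
E
python3 - <<'E'
from h import *
print(cycle("medium",[694.1,-133.5],29.5,76,24))
E
```

```text
grip 53.22651973165341 10.247841887176037 [-0.0376687   0.73942401  0.80990934]
lift 53.4898980582019 [ 692.97737773 -133.09150513  107.96743597] 16.5083
held off [-0.33 -0.59] ph -5.0 size 57.0 53.4898980582019
at [ 465.75290735 -322.69570895   29.10618501] [-0.1599699  -0.40130895  0.30694485]
PLACED [ 464.8 -322.5] -5.4 56.8 21.0833
True
```

View pics/p_medium.png

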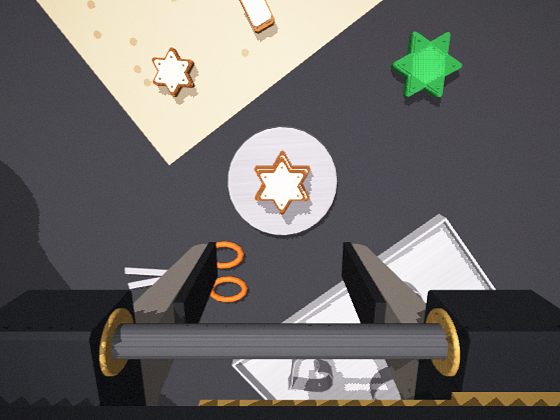

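The medium star lies centred (282,187) on the large one. Next, the small one, then the tiny.

```bash
python3 - <<'E'
from h import *
ok=cycle("small",[434.7,-141.8],-8.2,68,38); print(ok)
if ok: print(cycle("tiny",[685.8,133.3],-14.3,58,52))
E
python3 -c "
import cv2,numpy as np
cv2.imwrite('pics/w1.png',cv2.resize(np.hstack([cv2.imread('pics/p_small.png'),cv2.imread('pics/p_tiny.png')]),(800,300)))"
```

```text
grip 44.763042035417925 10.14513191767037 [-0.19355022 -0.11715855  3.36679921]
lift 44.71004903410856 [ 433.75170974 -141.22569001  108.62736323] 24.5333
held off [ 0.03 -0.06] ph -4.7 size 44.5 44.71004903410856
at [ 465.35432747 -323.21876856   43.02551034] [ 0.1194396   0.12701781 -0.98481475]
PLACED [ 465.  -322.5] -5.0 43.6 28.6917
True
grip 35.5877299872073 12.000483965675812 [-0.43484408  0.17851261  3.15278021]
lift 35.12655824941058 [684.62497849 133.27189478 108.03333914] 33.1
held off [-0.56 -0.19] ph -4.9 size 30.8 35.12655824941058
at [ 465.92534341 -323.06327976   57.01474855] [ 0.12490642 -0.11292753 -0.47137663]
PLACED [ 465.2 -323.2] -5.1 29.7 38.275
True
```

View pics/w1.png

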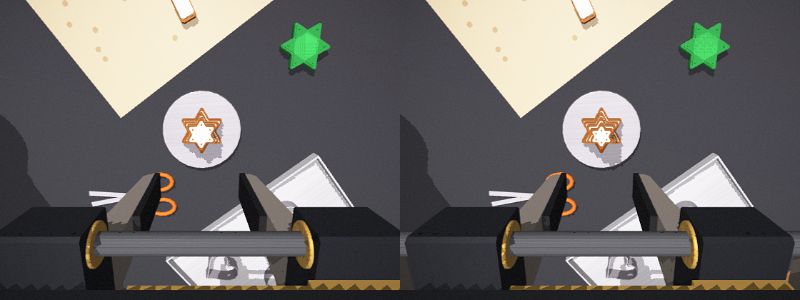

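Both stacks look level and centred (board at (201,130), tree on top at (201,133)). I'll take a last side check and then hand in.

```bash
python3 - <<'E'
from h import *
im,d=read_camera("side"); cv2.imwrite("pics/s1.png",cv2.cvtColor(im,cv2.COLOR_RGB2BGR))
E
```

```text
(no output)
```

View pics/s1.png

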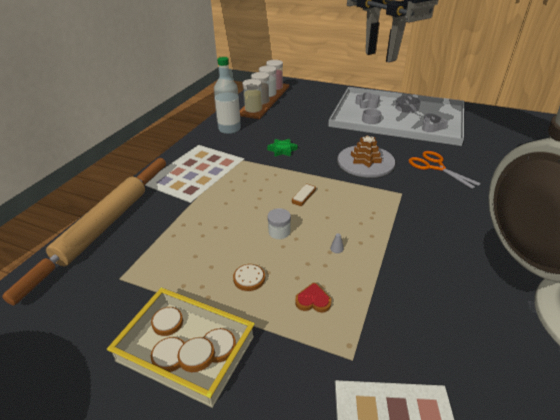

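The tree stands straight on the board (367,153); the heart, round and finger biscuits, nozzle and pot are where they were.

```bash
python3 -c "
from bench import *
print(job_done())"
```

```text
the job is handed in; nothing more can be done
None
```

The four stars are stacked largest to smallest in the middle of the cake board, each measured within about 1 mm of the board's centre; the other items were left where they were, and the job was handed in at about 38 s.

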